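# Jack up the robot car on the cam stand

### The arm

A 6-joint arm with a two-finger parallel gripper is mounted at the origin on the work surface. World frame = base frame: x ahead of the robot, y to its left, z up, the work surface at z = 0. Lengths are in m, angles in degrees, forces in N, time in s.
With the tool pointing down it reaches from about 0.4 to 0.825 m from the base axis. Payload 7 kg.
Tool frame: the origin (TCP) lies at the very end of the fingers, on their centre line; the grasp point (between the pads) lies 19 mm behind it; z points along the fingers, y is the line along which they close (so a half turn about z gives the same grasp; the last joint's range is limited). The gripper opens to 85 mm and grips with 20 to 120 N. Pads are 22 mm wide; open, the fingers measure 114 mm over their backs; the gripper's body (76 mm by 85 mm) begins 54 mm behind the grasp point. The pads swing forward as they close: fully open they stand 13 mm farther back than shut.
Start: joints at [-59.639, 20.546, 0.682, 0, -70.136, -16.507], TCP at [0.162, -0.655, 0.231] pointing down, gripper open.
Joint ranges: [-176.03, 176.03], [-82.01, 121.73], [-58.28, 71.71], [-173.87, 95.51], [-174.79, -0.11], [-173.66, 173.66]. Speed limits (degrees/s): [136.94, 136.94, 172.46, 180, 180, 180].

### API

Orientations are given as [roll, pitch, yaw] about the fixed x, y, z axes, in that order (R = Rz(yaw) Ry(pitch) Rx(roll)).
In Python, from rig import robot gives the robot as it stands. The module is installed in compiled form; this text tells all that it offers.
- The arm moves only by the shell command python3 -m creep 'ROWS' [FORCE]. ROWS is JSON, a list of rows, each a list of 7 numbers: the shift along the tool's x, y, z in m, then the turn, a rotation vector about the tool's x, y, z in rad, then the gripper's target within -1 to 1 (shut at 1, half-way at 0, fully open at -1). A call has 1 to 8 rows; each row shifts and turns the commanded pose from where the row before left it, along the tool's axes as they then stand; what a row does not reach is not made up. A row lasts 1/12 s, in which the tool goes at most 41.7 mm and 7.16 degrees, less where a joint would pass 70% of its speed; a pose out of reach is approached as far as the arm can. A call is refused whole if a number of a shift passes 0.0417 or a number of a turn 0.125, either way. A call with a gripper value outside its range is refused whole. The fingers move at their own pace and stop on an object; FORCE is the grip in N (left out, the last holds). Time passes only in rows, so rows that do not move let the fingers close. It gives the time, the measured TCP pose, the force, the opening and the grip force at its end, in the units of the state.
- robot.state(): the state, without advancing time (a new reading comes with each control period).
- robot.capture(name): name is "side" or "top" or "wrist"; returns (picture, depth): 480x640x3 uint8, red, green, blue; 480x640 float32, m along the optical axis (not along the pixel's ray), 0 where there is no reading.
- robot.get_calibration(name): a dict with "fovy" (degrees; the focal length in pixels is half the picture's height over the tangent of half this angle, whatever the lens; pixels are square), "cx", "cy" (the principal point, pixels), "R" (3x3) and "t" (3): a world point X has camera coordinates R X + t. Camera axes: x right, y down, z forward; pixel columns grow to the right and rows downward; lengths in m; the calibration is good to about 2 mm. A picture is of the moment at which its call begins: read the wrist's pose just before it. get_calibration takes no time and is no camera call; for the wrist camera it gives the pose at the moment of the call.
- robot.job_done(): hands the job in; it is judged then, once.
The state is a dict: "clock": time; "joint_positions": joint angles; "qd": joint speeds; "joint_torque": joint torques, N m; "tool_pos": TCP position; "eef_rot": TCP orientation; "force": force on the tool from outside, world axes, zero at the start; "wrist_torque": the same for the moment, N m; "gripper_width": finger opening in m; "finger_force": force on a finger pad.
Only numpy, scipy, OpenCV 4.12 (cv2) and the standard library are available. Lean on these libraries where they do the work, as an engineer would, in place of code of your own. Each camera call takes 0.05 s, during which the arm holds its last target. There are 200 camera calls.

### The job

Push the little robot car along its track, under the wooden lamp arch, until its nose is against the red end stop, keeping its wheels on the track as it goes. Then swing the cam lever up to its highest lift point (lever standing straight up), so that the cradle lifts the car with all wheels clear of the track, and keep hold of the lever there: it springs back if let go, so finish while still holding it, with nothing but the cradle carrying the car. Leave the other things on the table where they are.

Things in the scene. Friction and masses are not known exactly. Their poses are not given: they have to be found in the camera images.
- stand: Fixed lifting stand, 190 x 450 mm. Origin: table level, track centre line, under the cradle's middle. y runs along the track to the red end stop (face y +88 mm, top z 125); x across it, lever on the -x side. Aluminium runners (tops z 65 mm, y -340 to +100) carry the wheels; blue curbs (inner faces x +-68, outer +-76) rise 14 mm above them. Grey bearing block: x -79 to -103, y +-22, z to 70.
- arch (a point): Centre of the underside of the wooden lamp arch over the track (fixed to the stand at x 0, y -15, z 160 mm; axes as the stand's). The arch spans y -40 to +10 mm of the stand; underside 160 mm, top 176 mm above the table; posts at stand x +-82 to 94 mm.
- dock (a point): Point on the stand's centre line at the height of the runner tops (stand x 0, y +3, z 65 mm): where the car's origin is when its nose touches the red end stop. Axes as the stand's.
- car: Black robot car, four yellow-hubbed wheels (60 mm dia., 124 mm over the wheels), 0.28 to 0.46 kg, on the runners with 6 mm play each side. Origin: centre of the four wheels, at their undersides. y points ahead to the nose (y +85 mm); tail y -115; belly z 32; blue battery's top z 66. The wheels do not turn: it slides, with 2 to 6 N. Starts 170 to 240 mm short of the cradle, nose towards the stop.
- car_fin (a point): Where to grip the car's upright orange tail fin: 12 mm thick (car x), 34 mm long (car y), its top 15 mm above this point. At car x 0, y -98, z 85 mm; it stays outside the arch when the car is docked. Axes as the car's.
- lever (a joint): Angle of the cam lever about its level shaft, rad: 0 = level, pointing along the stand's +y (rest); grows as its end swings up and over towards -y. Highest lift at 1.571 (straight up): lift = 24 mm x sin(angle), so it falls again beyond; end of travel 2.2. A spring returns it to 0 from anywhere: about 2 N at the grip at the start, 3 N at the top, 1 N more as the car's weight comes on.
- lever_grip (a point): Centre of the lever's round red grip: 16 mm dia., 55 mm long, along the stand's x, 95 mm from the shaft. It spins freely, so it can be pinched from above (fingers closing along the stand's y) and carried round the shaft with the gripper kept pointing down. The flat steel lever arm starts 34 mm to its +x side. At rest 50 mm above the table.
- cam_axis (a point): Point on the cam shaft's axis in the plane in which lever_grip swings (stand x -150, y 0, z 50 mm). Fixed to the stand, axes as the stand's; the shaft runs along x.
- cradle (a joint): Height of the green lifting cradle (50 x 100 mm, between the runners, centred on the stand's origin) above its lowest place, m: 0 at rest (top 88 mm above the table, 9 mm below the docked car's belly), 0.024 at the highest lift, when the car stands 15 mm clear of the runners.
- spare_wheel: Loose spare wheel, black with yellow hub, 60 mm diameter, 24 mm high, lying flat beside the track; origin under its centre. Bystander.
- screw_jar: Loose clear jar with red lid, 60 mm diameter, 75 mm high, on the far side of the stand; origin under its centre. Bystander.
- multimeter: Loose yellow meter, 75 x 140 x 32 mm; origin under its centre. Bystander.
- screwdriver: Loose screwdriver lying on the table. Bystander.
- parts_tray: Loose grey tray, 150 x 110 x 45 mm; origin under its centre. Bystander.
- motor: Loose small yellow gear motor, 19 x 64 x 22 mm; origin under its centre. Bystander.
- phone: Loose black phone, 72 x 150 x 9 mm; origin under its centre. Bystander.

How it is judged (in metres and radians):
On the way, in this order (a step that is already met when the one before it is completed fails the run):
1. the car stands docked on the track, nose within about 10 mm of the end stop, lever still down (y of car in the frame of dock between -0.01 and 0.006 m and x of car in the frame of dock between -0.012 and 0.012 m and angle between the y axis of car and the y axis of stand, either way round below 0.1 rad and z of car in the frame of dock below 0.004 m and value of joint lever below 0.2 rad), for 0.2 s.
2. the lever is at its highest lift with the docked car lifted (y of car in the frame of dock between -0.01 and 0.006 m and x of car in the frame of dock between -0.012 and 0.012 m and angle between the y axis of car and the y axis of stand, either way round below 0.1 rad and value of joint lever between 1.321 and 1.821 rad and z of car in the frame of dock above 0.011 m), for 0.2 s.
At the end, for the whole second after the job is handed in: Robot still holding the lever within 0.25 rad of 1.571; cradle up 22.2 mm or more; car on it level (0.08 rad), 11 to 21 mm above the track, within -10/+6 mm of the dock along the track and 12 mm across, untouched by the robot and at rest (all of step 2 and value of joint cradle above 0.0222 m and velocity of joint lever between -0.15 and 0.15 rad/s and z of car in the frame of dock below 0.021 m and angle between car's own z axis and vertical below 0.08 rad and linear speed of car below 0.03 m/s and contact force between car and the arm below 0.3 N and contact force between car and the fingers below 0.3 N and contact force between car and stand above 1.5 N and contact force between any of the fingers, the arm and lever above 0.5 N); the arm keeps its last pose, push and grip.
It fails at once if the car is lifted more than 30 mm off the track (z of car in the frame of dock above 0.03 m).
It fails at once if the car is lifted off the track on its way, before it is docked (z of car in the frame of dock above 0.01 m and y of car in the frame of dock below -0.02 m).
It fails at once if the car is tipped (angle between car's own z axis and vertical above 0.3 rad).
It fails at once if a bystander is moved by more than 25 mm (distance of any of spare_wheel, screw_jar, multimeter, screwdriver, parts_tray, motor, phone from where it was at the start of the episode above 0.025 m).
It also fails if it takes over 53 s, if anything falls off the work surface, if the arm or the gripper's body presses on something with over 40 N, if the wrist force passes 120 N, or if a joint passes its speed limit or range.

## Working session

There is one attempt and no reset: what is moved stays moved. The work goes in short steps, Python scripts to look and compute and a shell command to move; the robot and the scene stay as the last step left them, time stands still between calls to the robot, and variables do not carry over. Pictures are saved under pics/ and viewed, at most 10 in all, crops included, and the job is handed in when it is done.

```bash
mkdir -p pics
cat > h.py <<'E'
import numpy as np, cv2
from rig import robot
def cap(n,save=None):
    c=robot.get_calibration(n); p,d=robot.capture(n)
    if save: cv2.imwrite('pics/'+save,cv2.cvtColor(p,cv2.COLOR_RGB2BGR))
    return p,d,c
def world(u,v,c,z=None,depth=None):
    f=240/np.tan(np.radians(c['fovy'])/2); R=np.array(c['R']);t=np.array(c['t'])
    r=np.stack([(np.asarray(u,float)-c['cx'])/f,(np.asarray(v,float)-c['cy'])/f,np.ones(np.shape(u))],-1)
    if depth is not None: return (r*np.asarray(depth)[...,None]-t)@R
    o=-R.T@t; d=r@R
    return o+d*((z-o[2])/d[...,2])[...,None]
E
python3 - <<'E'
from h import *
p,d,c=cap('top','top.png'); print(c); np.savez('top.npz',p=p,d=d)
p,d,c=cap('side','side.png'); print(c); np.savez('side.npz',p=p,d=d)
s=robot.state();print(s['clock'],s['tool_pos'],s['eef_rot'],s['gripper_width'])
E
```

```text
{'fovy': 54.28002617292299, 'cx': 322.21658221755524, 'cy': 242.2351435307383, 'R': array([[-0.00969427, -0.9999265 , -0.00728088],
       [-0.99329758,  0.01046817, -0.11511006],
       [ 0.11517781,  0.00611618, -0.99332606]]), 't': array([0.0707975 , 0.5739644 , 1.40557352])}
{'fovy': 57.389983564343055, 'cx': 318.5210370862178, 'cy': 250.42838470752264, 'R': array([[-0.99276769, -0.11923799,  0.0139505 ],
       [-0.08425592,  0.60925914, -0.78848224],
       [ 0.08551757, -0.7839551 , -0.6148993 ]]), 't': array([0.55837968, 0.12739652, 1.2957472 ])}
0.1 [ 0.16151033 -0.65495561  0.23046744] [ 1.79914864e+02 -8.30271128e-03 -1.66149193e+02] 0.08556006862756549
```

View pics/top.png

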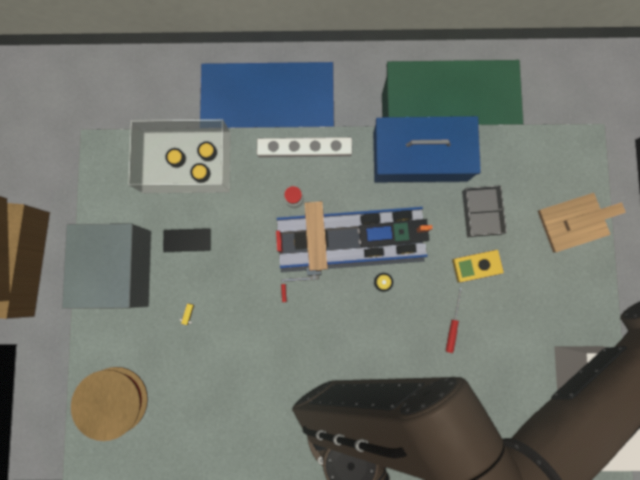

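View pics/side.png

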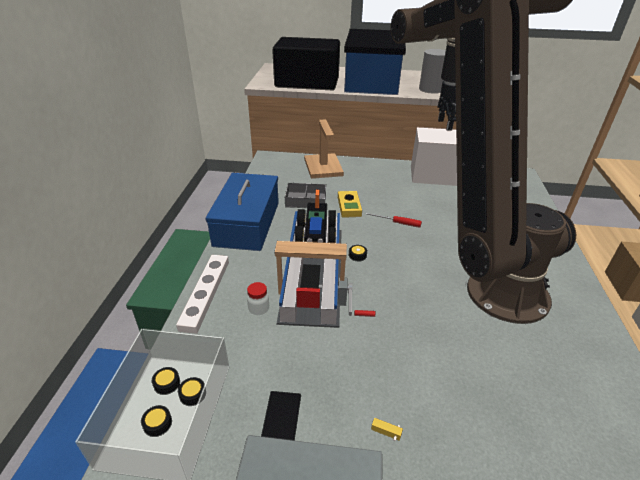

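The top view shows the track running along world +y: the red stop is at (279,241), the arch at (316,236), the orange fin at (425,228) and the red grip at (284,293). In the side view the grip is at (365,313) and the fin at (317,199). Next I measure these.

Run:
```python
from h import *
for n,boxes in {'top':{'grip':(275,278,295,308,'r'),'stop':(270,225,290,258,'r'),'fin':(415,218,436,240,'o'),'arch':(300,195,332,275,'w'),'battery':(360,220,398,246,'b')},
 'side':{'grip':(350,305,380,320,'r'),'stop':(293,285,325,310,'r'),'fin':(310,185,325,212,'o')}}.items():
  q=np.load(n+'.npz');c=robot.get_calibration(n);h=cv2.cvtColor(q['p'],cv2.COLOR_RGB2HSV).astype(int);d=q['d']
  H,S,V=h[...,0],h[...,1],h[...,2]
  M={'r':((H<5)|(H>172))&(S>130)&(V>60),'o':(H>4)&(H<16)&(S>150)&(V>90),'w':(H>8)&(H<22)&(S>70)&(V>110),'b':(H>105)&(H<125)&(S>160)}
  for k,(u0,v0,u1,v1,m) in boxes.items():
    v,u=np.nonzero(M[m][v0:v1,u0:u1]);u=u+u0;v=v+v0
    P=world(u,v,c,depth=d[v,u]); 
    if len(u): print(n,k,len(u),'px',u.mean().round(1),v.mean().round(1),'med',np.median(P,0).round(4),'p5',np.percentile(P,5,0).round(3),'p95',np.percentile(P,95,0).round(3), 'rect',cv2.minAreaRect(P[:,:2].astype(np.float32)*1000))
```

```text
top grip 55 px 283.4 292.7 med [0.4205 0.183  0.0561] p5 [0.402 0.177 0.05 ] p95 [0.442 0.187 0.061] rect ((422.0718078613281, 182.12135314941406), (44.807212829589844, 9.956430435180664), 0.3068803548812866)
top stop 81 px 278.8 241.3 med [0.5664 0.189  0.1232] p5 [0.543 0.183 0.114] p95 [0.592 0.195 0.13 ] rect ((495.034423828125, 137.54092407226562), (234.6951446533203, 32.55042266845703), 35.47319793701172)
top fin 56 px 424.3 227.6 med [ 0.5977 -0.2231  0.1634] p5 [ 0.592 -0.237  0.116] p95 [ 0.612 -0.21   0.168] rect ((601.9815673828125, -223.75775146484375), (20.85131072998047, 29.254606246948242), 2.9353840351104736)
top arch 1189 px 315.4 235.6 med [0.5759 0.0832 0.1754] p5 [0.492 0.059 0.171] p95 [0.663 0.106 0.18 ] rect ((540.19189453125, 81.10209655761719), (265.7311096191406, 55.4891242980957), 4.645354747772217)
side grip 101 px 364.5 312.6 med [0.4199 0.1873 0.0543] p5 [0.396 0.181 0.049] p95 [0.442 0.193 0.058] rect ((419.2138366699219, 185.702392578125), (50.02387619018555, 14.192214012145996), 5.750883102416992)
side stop 460 px 307.9 297.1 med [0.5675 0.1973 0.1003] p5 [0.541 0.189 0.069] p95 [0.594 0.201 0.125] rect ((501.6375732421875, 570.8917236328125), (59.073341369628906, 870.9124755859375), 10.111345291137695)
side fin 66 px 316.8 198.8 med [ 0.5961 -0.2097  0.1433] p5 [ 0.591 -0.239  0.115] p95 [ 0.602 -0.206  0.166] rect ((610.1968994140625, -348.1396789550781), (10.16044807434082, 293.2518615722656), 5.824018955230713)
```

```bash
cat >> h.py <<'E'
from scipy.spatial.transform import Rotation as Ro
YAW=np.radians(4.7); O=np.array([0.577,0.099,0])
def RT(): 
    s=robot.state(); return np.array(s['tool_pos']),Ro.from_euler('xyz',s['eef_rot'],degrees=True)
def to_stand(P): return (np.asarray(P)-O)@Ro.from_euler('z',YAW).as_matrix()
def to_world(P): return O+Ro.from_euler('z',YAW).as_matrix()@np.asarray(P)
def go(target,yaw):   # world TCP target, yaw in degrees, tool down
    p,R=RT(); T=Ro.from_euler('xyz',[180,0,yaw],degrees=True)
    print('tool shift mm',(R.inv().apply(np.array(target)-p)*1000).round(1),'rotvec',(R.inv()*T).as_rotvec().round(4),'pos',p.round(4))
E
Z='[0,0,0,0,0,-0.118,-1]'
python3 -m creep '[[0,0,0,0,0,-0.118,-1],[0,0,0,0,0,-0.118,-1],[0,0,0,0,0,-0.118,-1],[0,0,0,0,0,-0.118,-1],[0,0,0,0,0,-0.118,-1],[0,0,0,0,0,-0.118,-1]]' 40
python3 -m creep '[[0,0,0,0,0,-0.118,-1],[0,0,0,0,0,-0.118,-1],[0,0,0,0,0,-0.118,-1],[0,0,0,0,0,-0.118,-1],[0,0,0,0,0,-0.118,-1],[0,0,0,0,0,-0.118,-1]]'
python3 - <<'E'
from h import *
go([0.598,-0.222,0.23],-85.3)
E
```

```text
clock: 0.6
tool_pos: [0.1615, -0.6551, 0.2308]
eef_rot: [180.0, 0.0, -125.2]
force: [0.6, 0.3, 0.2]
gripper_width: 0.0852
finger_force: 0.0
clock: 1.1
tool_pos: [0.1615, -0.6551, 0.2307]
eef_rot: [180.0, 0.1, -84.7]
force: [-0.5, -0.9, 0.6]
gripper_width: 0.0859
finger_force: 0.0
tool shift mm [-390.8 -474.7    1. ] rotvec [0.0002 0.001  0.0107] pos [ 0.1615 -0.6551  0.2307]
```

```bash
python3 -m creep '[[-0.026,-0.0317,0,0,0,0.01,-1],[-0.026,-0.0317,0,0,0,0,-1],[-0.026,-0.0317,0,0,0,0,-1],[-0.026,-0.0317,0,0,0,0,-1],[-0.026,-0.0317,0,0,0,0,-1],[-0.026,-0.0317,0,0,0,0,-1],[-0.026,-0.0317,0,0,0,0,-1],[-0.026,-0.0317,0,0,0,0,-1]]'
python3 -m creep '[[-0.026,-0.0317,0,0,0,0,-1],[-0.026,-0.0317,0,0,0,0,-1],[-0.026,-0.0317,0,0,0,0,-1],[-0.026,-0.0317,0,0,0,0,-1],[-0.026,-0.0317,0,0,0,0,-1],[-0.026,-0.0317,0,0,0,0,-1],[-0.026,-0.0317,0,0,0,0,-1],[0,0,0,0,0,0,-1]]'
python3 - <<'E'
from h import *
go([0.598,-0.222,0.23],-85.3)
p,d,c=cap('wrist','w1.png'); np.savez('w1.npz',p=p,d=d)
h=cv2.cvtColor(p,cv2.COLOR_RGB2HSV).astype(int);H,S,V=h[...,0],h[...,1],h[...,2]
m=(H>4)&(H<16)&(S>150)&(V>90); v,u=np.nonzero(m); P=world(u,v,c,depth=d[v,u]); k=P[:,2]>0.155;k&=P[:,2]<0.175
print(len(u),k.sum(),np.median(P[k],0),P[k].min(0),P[k].max(0),cv2.minAreaRect(P[k][:,:2].astype(np.float32)*1000))
print(to_stand(P[k].mean(0)))
E
```

```text
clock: 1.77
tool_pos: [0.3991, -0.4264, 0.2311]
eef_rot: [180.0, 0.0, -85.6]
force: [1.0, -0.1, -0.6]
gripper_width: 0.0854
finger_force: 0.0
clock: 2.43
tool_pos: [0.6095, -0.2251, 0.23]
eef_rot: [180.0, 0.0, -85.3]
force: [0.4, -1.2, 0.3]
gripper_width: 0.0859
finger_force: 0.0
tool shift mm [-4.  11.2  0. ] rotvec [ 0.0002  0.0004 -0.0008] pos [ 0.6095 -0.2251  0.23  ]
613 216 [ 0.60267602 -0.23695083  0.16499613] [ 0.59131708 -0.24286916  0.15508142] [ 0.60530897 -0.20881608  0.16695065] ((598.1778564453125, -225.95460510253906), (11.806414604187012, 33.80112838745117), 4.4726409912109375)
[-0.00273384 -0.33119884  0.16321835]
```

View pics/w1.png

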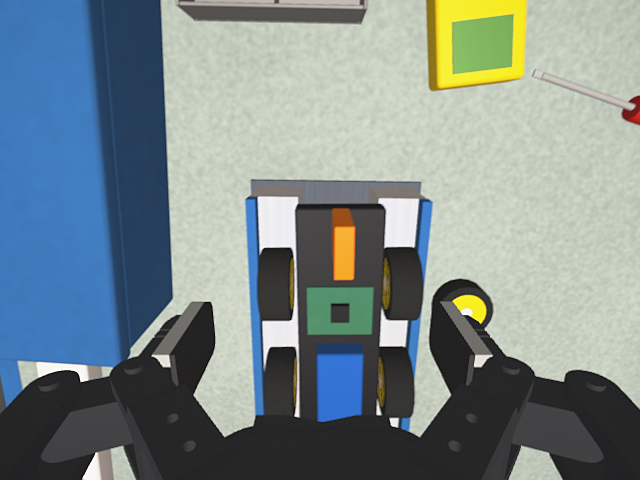

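Run:
```python
from h import *
q=np.load('top.npz');c=robot.get_calibration('top')
h=cv2.cvtColor(q['p'],cv2.COLOR_RGB2HSV);v,u=np.mgrid[110:190,370:490];v=v.ravel();u=u.ravel()
P=world(u,v,c,depth=q['d'][v,u]);k=(P[:,2]>.05)&(h[v,u,0]>100)&(h[v,u,1]>100);print('box',np.percentile(P[k],1,0),P[k].max(0))
q=np.load('w1.npz');c=robot.get_calibration('wrist')
for u,v in [(343,235),(320,240),(370,240),(340,310),(340,380),(343,210)]: print(u,v,to_stand(world(u,v,c,depth=q['d'][v,u])).round(4))
go(np.array([0.598,-0.226,0.134]),-85.4)
```

```text
box [ 0.76375104 -0.39614856  0.06016887] [0.93894815 0.05618721 1.46277735]
343 235 [-0.0078 -0.3389  0.1662]
320 240 [ 0.0059 -0.3197  0.1148]
370 240 [-0.0306 -0.3201  0.1165]
340 310 [-0.009  -0.2673  0.1241]
340 380 [-0.0093 -0.2113  0.1322]
343 210 [-0.0103 -0.3433  0.1196]
tool shift mm [-1.4  9.2 96. ] rotvec [0.0015 0.0005 0.0006] pos [ 0.6074 -0.2267  0.2299]
```

```bash
python3 -m creep '[[0,0.009,0,0,0,0,-1],[0,0,0,0,0,0,-1],[0,0,0.02,0,0,0,-1],[0,0,0.02,0,0,0,-1],[0,0,0.01,0,0,0,-1],[0,0,0,0,0,0,-1]]'
python3 - <<'E'
from h import *
go(np.array([0.598,-0.226,0.134]),-85.4)
E
```

```text
clock: 2.98
tool_pos: [0.5941, -0.2309, 0.179]
eef_rot: [179.8, 0.1, -85.7]
force: [-0.4, -0.0, -1.2]
gripper_width: 0.0855
finger_force: 0.0
tool shift mm [-4.6 -4.5 45. ] rotvec [ 0.004   0.0012 -0.0051] pos [ 0.5941 -0.2309  0.179 ]
```

```bash
python3 -m creep '[[-0.004,-0.004,0,0,0,0,-1],[0,0,0.015,0,0,0,-1],[0,0,0.015,0,0,0,-1],[0,0,0.015,0,0,0,-1],[0,0,0,0,0,0,-1],[0,0,0,0,0,0,-1]]'
python3 - <<'E'
from h import *
go(np.array([0.598,-0.226,0.134]),-85.4)
E
```

```text
clock: 3.48
tool_pos: [0.6004, -0.2262, 0.1371]
eef_rot: [180.0, -0.0, -85.6]
force: [0.2, 0.9, 1.1]
gripper_width: 0.0857
finger_force: 0.0
tool shift mm [-0.4  2.4  3.1] rotvec [ 0.     -0.0004 -0.0032] pos [ 0.6004 -0.2262  0.1371]
```

```bash
python3 -m creep '[[0,0.002,0.002,0,0,0,0],[0,0,0,0,0,0,0.6],[0,0,0,0,0,0,1],[0,0,0,0,0,0,1],[0,0,0,0,0,0,1],[0,0,0,0,0,0,1],[0,0,0,0,0,0,1],[0,0,0,0,0,0,1]]' 40
python3 - <<'E'
from h import *
p,R=RT();print(to_stand(p))
go(to_world([0,-0.095,p[2]]),-85.3)
E
```

```text
clock: 4.15
tool_pos: [0.598, -0.2262, 0.1346]
eef_rot: [180.0, -0.0, -85.6]
force: [-2.5, 1.3, 2.1]
gripper_width: 0.0112
finger_force: 39.7
[-0.00571963 -0.32581169  0.13464766]
tool shift mm [-230.8   -4.6   -0. ] rotvec [ 0.0001 -0.     -0.005 ] pos [ 0.598  -0.2262  0.1346]
```

```bash
python3 -m creep '[[-0.01,0,0,0,0,0,1],[-0.015,-0.0005,0,0,0,0,1],[-0.015,-0.0005,0,0,0,0,1],[-0.015,-0.0005,0,0,0,0,1],[-0.015,-0.0005,0,0,0,0,1],[-0.015,0,0,0,0,0,1],[-0.015,0,0,0,0,0,1],[0,0,0,0,0,0,1]]'
python3 - <<'E'
from h import *
p,R=RT();print(to_stand(p),robot.state()['force'])
go(to_world([0,-0.095,p[2]]),-85.3)
p,d,c=cap('wrist','w2.png')
E
```

```text
clock: 4.82
tool_pos: [0.5926, -0.1241, 0.1345]
eef_rot: [-179.9, 0.0, -85.5]
force: [0.6, 3.0, 2.0]
gripper_width: 0.0119
finger_force: 39.3
[-0.00272389 -0.22367321  0.13453769] [0.58843413 3.0443936  2.00900067]
tool shift mm [-1.287e+02 -2.200e+00  1.000e-01] rotvec [-0.0009  0.0005 -0.0037] pos [ 0.5926 -0.1241  0.1345]
```

View pics/w2.png

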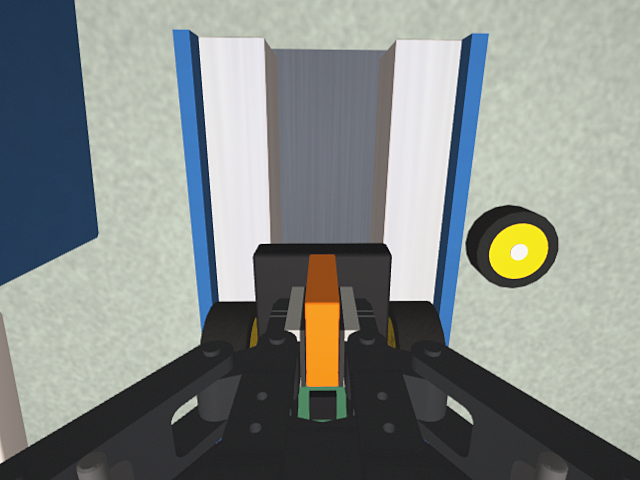

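The fin at (320,340) is held squarely, and the car is centred between the curbs (205 to 445 at row 300). I continue along the track.

```bash
python3 -m creep '[[-0.015,0,0,0,0,0,1],[-0.015,-0.0005,0,0,0,0,1],[-0.015,-0.0005,0,0,0,0,1],[-0.015,-0.0005,0,0,0,0,1],[-0.015,-0.0005,0,0,0,0,1],[-0.015,0,0,0,0,0,1],[-0.015,0,0,0,0,0,1],[0,0,0,0,0,0,1]]'
python3 -m creep '[[-0.006,0,0,0,0,0,1],[-0.004,0,0,0,0,0,1],[0,0,0,0,0,0,1]]'
python3 - <<'E'
from h import *
p,R=RT();print(to_stand(p),robot.state()['force'])
go(to_world([0,-0.095,p[2]]),-85.3)
E
```

```text
clock: 5.53
tool_pos: [0.5866, -0.0201, 0.1345]
eef_rot: [-180.0, 0.0, -85.5]
force: [-0.8, 4.0, 1.2]
gripper_width: 0.0114
finger_force: 39.4
clock: 5.78
tool_pos: [0.5859, -0.0118, 0.1346]
eef_rot: [-180.0, -0.0, -85.6]
force: [-0.5, -0.7, 6.0]
gripper_width: 0.0112
finger_force: 39.9
[-0.00025117 -0.11112364  0.13463855] [-0.47063941 -0.66478044  5.95333916]
tool shift mm [-16.1  -0.2  -0. ] rotvec [-0.0005 -0.0003 -0.0051] pos [ 0.5859 -0.0118  0.1346]
```

```bash
python3 -m creep '[[-0.004,0,0,0,0,0,1],[-0.004,0,0,0,0,0,1],[0,0,0,0,0,0,1]]'
python3 -m creep '[[-0.003,0,0,0,0,0,1],[0,0,0,0,0,0,1]]'
python3 -m creep '[[-0.002,0,0,0,0,0,1],[0,0,0,0,0,0,1]]'
python3 - <<'E'
from h import *
p,R=RT();print(to_stand(p),robot.state()['force'])
E
```

```text
clock: 6.03
tool_pos: [0.5852, -0.004, 0.1346]
eef_rot: [-180.0, -0.0, -85.6]
force: [-0.0, -3.0, 5.6]
gripper_width: 0.0117
finger_force: 40.0
clock: 6.2
tool_pos: [0.585, -0.0011, 0.1347]
eef_rot: [-180.0, -0.0, -85.6]
force: [-0.0, -2.8, 4.4]
gripper_width: 0.0115
finger_force: 39.9
clock: 6.37
tool_pos: [0.5848, 0.0007, 0.1347]
eef_rot: [-180.0, -0.0, -85.6]
force: [-0.7, -4.0, 5.1]
gripper_width: 0.0114
finger_force: 40.0
[-0.00028316 -0.09863401  0.13465051] [-0.66729234 -3.96756318  5.07205879]
```

```bash
python3 -m creep '[[-0.002,0,0,0,0,0,1],[0,0,0,0,0,0,1]]'
python3 -m creep '[[-0.002,0,0,0,0,0,1],[0,0,0,0,0,0,1]]'
python3 -m creep '[[-0.002,0,0,0,0,0,1],[0,0,0,0,0,0,1]]'
```

```text
clock: 6.53
tool_pos: [0.5846, 0.0026, 0.1347]
eef_rot: [-180.0, -0.0, -85.6]
force: [0.9, -3.6, 4.8]
gripper_width: 0.0115
finger_force: 40.0
clock: 6.7
tool_pos: [0.5841, 0.0033, 0.1346]
eef_rot: [180.0, -0.1, -85.6]
force: [0.3, -10.1, 5.4]
gripper_width: 0.0112
finger_force: 40.1
clock: 6.87
tool_pos: [0.5834, 0.0034, 0.1347]
eef_rot: [179.9, -0.3, -85.7]
force: [0.5, -20.5, 5.5]
gripper_width: 0.011
finger_force: 40.1
```

Contact with the stop. I relax, open, and rise.

```bash
python3 -m creep '[[0.003,0,0,0,0,0,1],[0,0,0,0,0,0,1],[0,0,0,0,0,0,0.4],[0,0,0,0,0,0,-0.2],[0,0,0,0,0,0,-0.5],[0,0,0,0,0,0,-0.5],[0,0,0,0,0,0,-0.5],[0,0,0,0,0,0,-0.5]]'
python3 -m creep '[[0,0,-0.02,0,0,0,-0.5],[0,0,-0.03,0,0,0,-0.5],[0,0,-0.03,0,0,0,-0.5],[0,0,-0.02,0,0,0,-0.5],[0,0,0,0,0,0,-0.5]]'
python3 - <<'E'
from h import *
p,d,c=cap('wrist')
h=cv2.cvtColor(p,cv2.COLOR_RGB2HSV).astype(int);H,S,V=h[...,0],h[...,1],h[...,2]
m=(H>4)&(H<16)&(S>150)&(V>90); v,u=np.nonzero(m); P=world(u,v,c,depth=d[v,u]); k=(P[:,2]>0.16)&(P[:,2]<0.172)&(P[:,1]<0.03)
r=cv2.minAreaRect(P[k][:,:2].astype(np.float32)*1000);print(r,P[k].max(0),to_stand([r[0][0]/1e3,r[0][1]/1e3,0.165]))
p,d,c=cap('side','s2.png');cv2.imwrite('pics/s2c.png',cv2.resize(cv2.cvtColor(p[170:350,220:420],cv2.COLOR_RGB2BGR),None,fx=3,fy=3))
q=to_world([-0.156,0.095,0.20]);print(q);go(q,-175.3)
E
```

```text
clock: 7.53
tool_pos: [0.5843, 0.0046, 0.1341]
eef_rot: [180.0, 0.0, -85.6]
force: [0.2, -0.1, -0.3]
gripper_width: 0.0642
finger_force: 0.0
clock: 7.95
tool_pos: [0.5867, 0.0048, 0.2395]
eef_rot: [-179.6, 0.0, -85.5]
force: [1.3, 0.2, 0.3]
gripper_width: 0.0641
finger_force: 0.0
((584.97265625, 3.2590770721435547), (11.775742530822754, 33.678157806396484), 4.222593784332275) [0.59201517 0.02021047 0.16746479] [ 1.00978851e-04 -9.60722508e-02  1.65000000e-01]
[0.41374041 0.18089814 0.2       ]
tool shift mm [-188.8  156.8   34.9] rotvec [-8.0000e-04  2.0000e-03  1.5658e+00] pos [0.5846 0.0047 0.2351]
```

View pics/s2c.png

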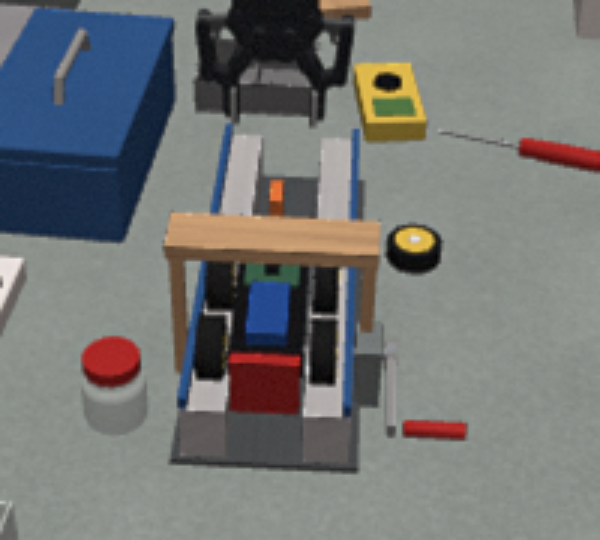

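The car is docked with its nose at the stop (265,360), and the lever is at rest (390,390) with its grip at (435,430). I turn the tool for the lever.

```bash
python3 -m creep '[[0.02,0,0,0,0,0.12,-0.3],[0,0,0,0,0,0.12,-0.3],[0,0,0,0,0,0.12,-0.3],[0,0,0,0,0,0.12,-0.3],[0,0,0,0,0,0.12,-0.3],[0,0,0,0,0,0.12,-0.3],[0,0,0,0,0,0.12,-0.3]]'
python3 -m creep '[[0,0,0,0,0,0.12,-0.3],[0,0,0,0,0,0.12,-0.3],[0,0,0,0,0,0.12,-0.3],[0,0,0,0,0,0.12,-0.3],[0,0,0,0,0,0.12,-0.3],[0,0,0,0,0,0.12,-0.3],[0,0,0,0,0,0,-0.3]]'
python3 - <<'E'
from h import *
q=to_world([-0.156,0.095,0.20]);go(q,-175.3)
E
```

```text
clock: 8.63
tool_pos: [0.5851, -0.0155, 0.2326]
eef_rot: [179.9, -0.1, -134.1]
force: [0.7, 0.5, 0.4]
gripper_width: 0.0556
finger_force: 0.0
clock: 9.22
tool_pos: [0.5852, -0.0155, 0.2327]
eef_rot: [-180.0, -0.1, -175.3]
force: [-0.2, -0.4, -0.0]
gripper_width: 0.0558
finger_force: 0.0
tool shift mm [154.6 209.8  33.1] rotvec [-0.0001 -0.0025  0.0002] pos [ 0.5852 -0.0155  0.2327]
```

```bash
python3 -m creep '[[0.031,0.02,0,0,0,0,-0.3],[0.031,0.025,0,0,0,0,-0.3],[0.031,0.025,0,0,0,0,-0.3],[0.031,0.025,0,0,0,0,-0.3],[0.031,0.025,0,0,0,0,-0.3],[0,0.035,0,0,0,0,-0.3],[0,0.035,0,0,0,0,-0.3],[0,0.02,0,0,0,0,-0.3]]'
python3 -m creep '[[0,0,0.017,0,0,0,-0.3],[0,0,0.016,0,0,0,-0.3],[0,0,0,0,0,0,-0.3],[0,0,0,0,0,0,-0.3]]'
python3 - <<'E'
from h import *
q=to_world([-0.156,0.095,0.20]);go(q,-175.3)
p,d,c=cap('wrist','w3.png')
h=cv2.cvtColor(p,cv2.COLOR_RGB2HSV).astype(int);H,S,V=h[...,0],h[...,1],h[...,2]
m=((H<5)|(H>172))&(S>130)&(V>50); v,u=np.nonzero(m); P=world(u,v,c,depth=d[v,u]); k=(P[:,2]>0.048)&(P[:,2]<0.066)&(P[:,0]<.46)
r=cv2.minAreaRect(P[k][:,:2].astype(np.float32)*1000);print(k.sum(),r,P[k][:,2].max(),to_stand([r[0][0]/1e3,r[0][1]/1e3,0.05]))
E
```

```text
clock: 9.88
tool_pos: [0.4121, 0.1824, 0.2342]
eef_rot: [180.0, 0.0, -174.6]
force: [0.2, 0.2, 0.7]
gripper_width: 0.0555
finger_force: 0.0
clock: 10.22
tool_pos: [0.4124, 0.1796, 0.2004]
eef_rot: [-179.9, -0.1, -174.8]
force: [-0.3, 0.3, 0.2]
gripper_width: 0.0557
finger_force: 0.0
tool shift mm [-1.4  1.2  0.4] rotvec [-0.002  -0.0021  0.0088] pos [0.4124 0.1796 0.2004]
1205 ((419.82342529296875, 183.3812255859375), (54.23159408569336, 15.136458396911621), 3.8756744861602783) 0.060492081008598104 [-0.14973398  0.0969763   0.05      ]
```

View pics/w3.png

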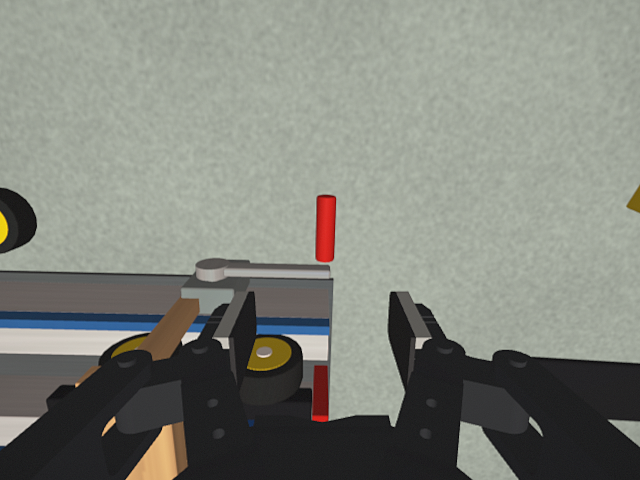

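```bash
python3 -m creep '[[-0.0015,0.003,0.02,0,0,0.008,-0.3],[0,0,0.03,0,0,0,-0.3],[0,0,0.03,0,0,0,-0.3],[0,0,0.03,0,0,0,-0.3],[0,0,0.02,0,0,0,-0.3],[0,0,0.02,0,0,0,-0.3],[0,0,0.012,0,0,0,-0.3],[0,0,0,0,0,0,-0.3]]'
python3 -m creep '[[0,0,0,0,0,0,-0.3],[0,0,0,0,0,0,-0.3]]'
python3 - <<'E'
from h import *
go([0.4138,0.1829,0.032],-175.3)
E
```

```text
clock: 10.93
tool_pos: [0.4138, 0.1822, 0.0378]
eef_rot: [-179.9, -0.1, -175.4]
force: [-0.2, 0.7, 0.6]
gripper_width: 0.0555
finger_force: 0.0
clock: 11.1
tool_pos: [0.4152, 0.1838, 0.0405]
eef_rot: [179.9, 0.1, -175.4]
force: [0.4, 0.1, 0.0]
gripper_width: 0.0555
finger_force: 0.0
tool shift mm [ 1.5 -0.8  8.5] rotvec [ 0.001   0.0015 -0.0017] pos [0.4152 0.1838 0.0405]
```

```bash
python3 -m creep '[[0.001,0,0.008,0,0,0,-0.3],[0,0,0,0,0,0,-0.3],[0,0,0,0,0,0,0.4],[0,0,0,0,0,0,0.8],[0,0,0,0,0,0,1],[0,0,0,0,0,0,1],[0,0,0,0,0,0,1],[0,0,0,0,0,0,1]]' 60
python3 - <<'E'
from h import *
p,R=RT();print(p,to_stand(p),R.as_euler('xyz',degrees=True),robot.state()['force'])
E
```

```text
clock: 11.77
tool_pos: [0.4134, 0.1825, 0.0315]
eef_rot: [-179.9, -0.0, -175.4]
force: [2.5, -4.0, 2.5]
gripper_width: 0.014
finger_force: 58.3
[0.41340987 0.18250568 0.03153542] [-0.15619771  0.09662921  0.03153542] [-1.79947628e+02 -3.79441481e-03 -1.75419078e+02] [ 2.4907917  -4.03164351  2.47846493]
```

```bash
python3 -m creep '[[0,-0.0008,-0.0124,0,0,0,1],[0,-0.0024,-0.0122,0,0,0,1],[0,-0.004,-0.0118,0,0,0,1],[0,-0.0055,-0.0111,0,0,0,1],[0,-0.0069,-0.0103,0,0,0,1],[0,-0.0082,-0.0094,0,0,0,1],[0,0,0,0,0,0,1]]'
python3 - <<'E'
from h import *
p,R=RT();q=to_stand(p);print(q,np.degrees(np.arctan2(q[2]-.0315,q[1]-.0015)),np.hypot(q[2]-.0315,q[1]-.0015),robot.state()['force'])
E
```

```text
clock: 12.35
tool_pos: [0.4154, 0.1544, 0.0995]
eef_rot: [180.0, 0.0, -175.5]
force: [-0.7, -1.4, -3.2]
gripper_width: 0.0141
finger_force: 58.9
[-0.15654428  0.06843124  0.09952704] 45.46520543018575 0.09543305514828623 [-0.66720666 -1.43832148 -3.21823838]
```

```bash
python3 -m creep '[[0,-0.0094,-0.0082,0,0,0,1],[0,-0.0103,-0.0069,0,0,0,1],[0,-0.0111,-0.0055,0,0,0,1],[0,-0.0118,-0.004,0,0,0,1],[0,-0.0122,-0.0024,0,0,0,1],[0,-0.0124,-0.0008,0,0,0,1],[0,0,0,0,0,0,1],[0,0,0,0,0,0,1]]'
python3 - <<'E'
from h import *
p,R=RT();q=to_stand(p);print(q,np.degrees(np.arctan2(q[2]-.0315,q[1]-.0015)),np.hypot(q[2]-.0315,q[1]-.0015),robot.state()['force'])
p,d,c=cap('side');cv2.imwrite('pics/s3c.png',cv2.resize(cv2.cvtColor(p[170:350,220:420],cv2.COLOR_RGB2BGR),None,fx=3,fy=3))
c=robot.get_calibration('side')
h=cv2.cvtColor(p,cv2.COLOR_RGB2HSV).astype(int);H,S,V=h[...,0],h[...,1],h[...,2]
m=(H>4)&(H<16)&(S>150)&(V>90);m[:, :300]=0;m[:,325:]=0;m[:170]=0;m[250:]=0
v,u=np.nonzero(m);P=world(u,v,c,depth=d[v,u]);k=P[:,2]>.13;print(k.sum(),to_stand(P[k]).max(0),to_stand(P[k]).mean(0))
E
```

```text
clock: 13.02
tool_pos: [0.4198, 0.0875, 0.1264]
eef_rot: [-180.0, -0.1, -175.5]
force: [-7.8, 0.3, 8.7]
gripper_width: 0.0144
finger_force: 60.3
[-0.15766572  0.00138436  0.12644204] 90.06978675745586 0.09494210618680747 [-7.81515483  0.28142896  8.73276271]
64 [ 0.00443105 -0.0751458   0.18064879] [-0.00094608 -0.08609133  0.16969537]
```

View pics/s3c.png

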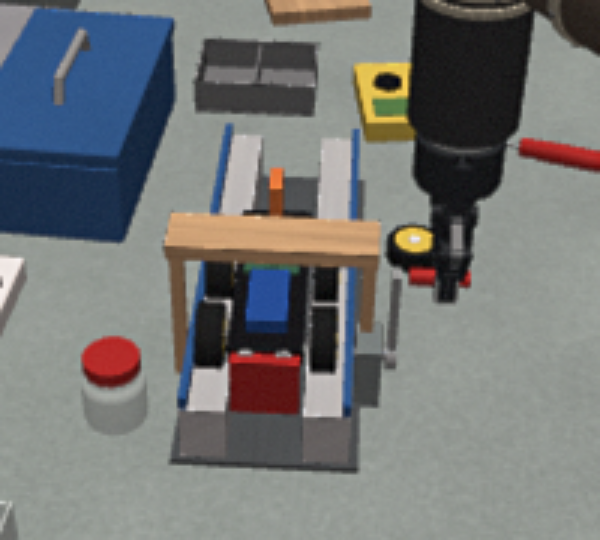

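The lever stands upright (392,320), still held at the red grip. The car is raised level on the cradle, with the fin top at about 180 mm, which is 15 mm up. I settle and hand in.

```bash
python3 -m creep '[[0,0,0,0,0,0,1],[0,0,0,0,0,0,1],[0,0,0,0,0,0,1],[0,0,0,0,0,0,1]]'
python3 -c "
from rig import robot
print(robot.job_done())"
```

```text
clock: 13.4
tool_pos: [0.4197, 0.0879, 0.1264]
eef_rot: [-180.0, -0.1, -175.4]
force: [-8.6, -0.4, 10.6]
gripper_width: 0.0142
finger_force: 60.3
the job is handed in; nothing more can be done
None
```

I pushed the car to the red stop and swung the lever upright. The cradle held the car about 15 mm clear of the track, and I handed the job in at 13.4 s with the gripper still holding the lever; the hand-in returned no verdict.

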